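# Rehang the round trivet with its mate on the other rail

### The arm

A 6-joint arm with a two-finger parallel gripper is mounted at the origin on a cart in front of the work surface, level with it; the furniture and walls round the work are solid. World frame = base frame: x ahead of the robot, y to its left, z up, the work surface at z = 0. Lengths are in m, angles in degrees, forces in N, time in s.
With the tool pointing down it reaches from about 0.275 to 0.725 m from the base axis. Payload 15.9 kg.
Tool frame: the origin (TCP) lies between the finger pads; the fingertips stand 22 mm ahead of it and the grasp point (between the pads) lies 3 mm ahead of it; z points along the fingers, y is the line along which they close (so a half turn about z gives the same grasp; the last joint's range is limited). The gripper opens to 85 mm and grips with 20 to 120 N. Pads are 22 mm wide; open, the fingers measure 114 mm over their backs; the gripper's body (76 mm by 85 mm) begins 54 mm behind the grasp point. The pads swing forward as they close: fully open they stand 13 mm farther back than shut.
Start: joints at [-65.776, 12.198, -1.971, 75.831, 0, 90], TCP at [0.205, -0.456, 0.253] pointing down, gripper open.
Joint ranges: [-170.91, 170.91], [-42.67, 98.43], [-65.05, 77.54], [-120.47, 116.71], [-90, 82.35], [-180, 180]. Speed limits (degrees/s): [108.29, 108.29, 136.94, 147.25, 180, 180].

### API

Orientations are given as [roll, pitch, yaw] about the fixed x, y, z axes, in that order (R = Rz(yaw) Ry(pitch) Rx(roll)).
In Python, from cell import bot gives the robot as it stands.
- The arm moves only by the tool arm_command, never from a script. Its argument "motion" is a list of rows, each a list of 7 numbers: the shift along the tool's x, y, z as a fraction of full scale, then the turn, a rotation vector about the tool's x, y, z as a fraction of full scale, then the closure, from -1 (fully open) to 1 (shut). In form: [[x, y, z, rx, ry, rz, jaw], ...]. A call has 1 to 10 rows; each row is the pose to reach, as a shift and turn from the pose commanded when the call began, along the tool's axes at that moment, turning the shorter way round; what a row does not reach only later rows make up. Full scale, the value 1, is 500 mm for a shift and 360 degrees for a turn. A row lasts 1/12 s, in which the tool goes at most 41.7 mm and 7.16 degrees, less where a joint would pass 70% of its speed; a pose out of reach is approached as far as the arm can. A call with a number of a shift or a turn outside -1 to 1 is refused whole. A call with a gripper value outside its range is refused whole. The fingers move at their own pace and stop on an object; the grip force is fixed at half the most. Time passes only in rows, so rows that repeat a pose let the fingers close. It gives the time, the measured TCP pose, the force, the opening and the grip force at its end, in the units of the state.
- bot.read_state(): the state, without advancing time (a new reading comes with each control period).
- bot.snapshot(name): name is "scene" or "top"; returns a dict with "image" (400x640x3 uint8, red, green, blue), "z_map" (400x640 float32, m along the optical axis (not along the pixel's ray), 0 where there is no reading), "fx", "fy", "cx", "cy" (pixels), "dist" ([k1, k2, p1, p2, k3] as OpenCV has them; the pictures are not rectified), "R" (3x3) and "t" (3): a world point X has camera coordinates R X + t. Camera axes: x right, y down, z forward; pixel columns grow to the right and rows downward; lengths in m; the calibration is good to about 2 mm. A picture is of the moment at which its call begins.
- bot.finish_job(): hands the job in; it is judged then, once.
The state is a dict: "t": time; "joints": joint angles; "joint_velocities": joint speeds; "effort": joint torques, N m; "eef_pos": TCP position; "tcp_rot": TCP orientation; "contact_force": force on the tool from outside, world axes, zero at the start; "torque": the same for the moment, N m; "opening": opening from 0.0 (shut) to 1.0 (fully open); "finger_force": force on a finger pad.
Only numpy, scipy, OpenCV 4.12 (cv2) and the standard library are available. Lean on these libraries where they do the work, as an engineer would, in place of code of your own. Each camera call takes 0.05 s, during which the arm holds its last target. There are 200 camera calls.

### The job

The round trivet at the front of the rail that also holds the square trivet is on the wrong rack. Lift its eye over that rail's upturned end, thread it over the upturned end of the other rail, which holds the other round trivet, and leave it hanging freely there, clearly inside the end stop. The other two trivets must stay hanging on their rails, and the mug, the salt shaker and the egg timer must stay standing where they are.

Things in the scene. Friction and masses are not known exactly. Their poses are not given: they have to be found in the camera images.
- rack_mixed: Fixed rack: white base plate 160x100x12 mm, steel post, and one round level rail 8 mm thick from the post's top toward the robot. Origin on the worktop under the post, z up; the rail runs along the rack's -x, axis at y=0, z=140 mm; at x=-150 it turns straight up as an end stop (see its tip). Carries the square trivet near the post and, in front of it, the round trivet to move. May be the left or the right rack.
- rack_round: Fixed rack: white base plate 160x100x12 mm, steel post, and one round level rail 8 mm thick from the post's top toward the robot. Origin on the worktop under the post, z up; the rail runs along the rack's -x, axis at y=0, z=140 mm; at x=-150 it turns straight up as an end stop (see its tip). Carries one round trivet near the post; the other round one belongs here. May be the left or the right rack.
- rack_mixed_tip (a point): Top of the upturned 8 mm thick end stop of rack_mixed's rail: (-150, 0, 160) mm in the rack's frame, 16 mm above the rail's top. This end is free: a closed eye goes on or off the rail only over it. Axes as the rack's.
- rack_round_tip (a point): Top of the upturned 8 mm thick end stop of rack_round's rail: (-150, 0, 160) mm in the rack's frame, 16 mm above the rail's top. This end is free: a closed eye goes on or off the rail only over it. Axes as the rack's.
- trivet_grip (a point): The round wooden trivet, 10 mm thick, hanging across the rail: grip tab 46 wide x 50 mm high on top, below it a closed eye (slot 24 wide x 38 mm high, upper corners bevelled), below that a disc of 76 mm. The one to move, 60 to 130 g. Point: in the tab, 18 mm under its top, 32 mm above the eye's upper edge, 51 above the eye's centre, 148 above the lowest edge. x: board's normal (along the rail), y: its width, z up.
- trivet_eye (a point): Centre of the eye of the round trivet to move; axes as trivet_grip. It hangs with the eye's upper edge on the rail, so this point is then 15 mm below the rail's axis (125 mm high). For the end stop to pass through the eye, raise it about 23 mm above that height, give or take 5 mm.
- square_trivet_eye (a point): Centre of the eye of the square wooden trivet, 10 mm thick, hanging across the rail: grip tab 46 wide x 50 mm high on top, below it a closed eye (slot 24 wide x 38 mm high, upper corners bevelled), below that a square of 80 mm. It stays on rack_mixed. The point is 69 mm below the tab's top edge.
- round_mate_eye (a point): Centre of the eye of the other round wooden trivet, 10 mm thick, hanging across the rail: grip tab 46 wide x 50 mm high on top, below it a closed eye (slot 24 wide x 38 mm high, upper corners bevelled), below that a disc of 76 mm. Same as the one to move; it stays on rack_round. The point is 69 mm below the tab's top edge.
- mug_mid (a point): Bystander: green mug, 81x120x94 mm with its handle; the point is on the cup's axis, 47 mm up.
- salt_mid (a point): Bystander: glass salt shaker, 44 mm wide, 90 mm high; the point is its centre.
- timer_mid (a point): Bystander: round egg timer, red on white, 59 mm wide, 44 mm high; the point is its centre.
- trivet: The round trivet to move; origin in the middle of the eye's upper edge, 19 mm above the eye's centre; axes as trivet_grip. Room above: a wall cabinet hangs 590 mm above the worktop, its front (with handles) at about world x = 0.57 m, so keep the wrist low when working over the rails.
Not all that is in view belongs to the job. Leave any purple or red look-alike of the trivet alone.

How it is judged (in metres and radians):
On the way, in this order (a step that is already met when the one before it is completed fails the run):
1. the round trivet has been lifted off over the upturned end of the first rail ((x of trivet_eye in the frame of rack_mixed below -0.163 m or z of trivet_eye in the frame of rack_mixed above 0.19 m)), for 0.1 s.
2. its eye is round the second rail, behind the upturned end (x of trivet_eye in the frame of rack_round between -0.14 and -0.02 m and y of trivet_eye in the frame of rack_round between -0.014 and 0.014 m and z of trivet_eye in the frame of rack_round between 0.115 and 0.157 m), for 0.1 s.
At the end, for the whole second after the job is handed in: The round trivet hangs still and upright (within 0.2 rad) with its eye on rack_round's rail, at least 15 mm inside the upturned end's axis; the other round trivet still hangs on that rail and the square one on rack_mixed's (x of trivet_eye in the frame of rack_round between -0.135 and -0.02 m and y of trivet_eye in the frame of rack_round between -0.014 and 0.014 m and z of trivet_eye in the frame of rack_round between 0.115 and 0.133 m and x of round_mate_eye in the frame of rack_round between -0.135 and -0.008 m and y of round_mate_eye in the frame of rack_round between -0.014 and 0.014 m and z of round_mate_eye in the frame of rack_round between 0.115 and 0.133 m and x of square_trivet_eye in the frame of rack_mixed between -0.14 and -0.008 m and y of square_trivet_eye in the frame of rack_mixed between -0.014 and 0.014 m and z of square_trivet_eye in the frame of rack_mixed between 0.115 and 0.133 m and angle between trivet's own z axis and vertical below 0.2 rad and linear speed of trivet below 0.03 m/s and angular speed of trivet below 0.4 rad/s); the robot touches nothing.
It fails at once if the mug, salt shaker or egg timer is shifted more than 30 mm (distance of any of mug_mid, salt_mid, timer_mid from where it was at the start of the episode above 0.03 m).
It fails at once if one of the two other trivets leaves its rail (x of square_trivet_eye in the frame of rack_mixed below -0.157 m or z of square_trivet_eye in the frame of rack_mixed below 0.095 m or x of round_mate_eye in the frame of rack_round below -0.157 m or z of round_mate_eye in the frame of rack_round below 0.095 m).
It also fails if it takes over 51 s, if anything falls off the work surface, if the arm or the gripper's body presses on something with over 40 N, if the wrist force passes 120 N, or if a joint passes its speed limit or range.

## Working session

There is one attempt and no reset: what is moved stays moved. The work goes in short steps, Python scripts to look and compute and a tool call to move; the robot and the scene stay as the last step left them, time stands still between calls to the robot, and variables do not carry over. Pictures are saved under pics/ and viewed, at most 10 in all, crops included, and the job is handed in when it is done.

Besides the shell and the picture viewer there is one more tool, called after "Call:" as name(argument=value, ...) on one line, values as JSON. arm_command: Moves the arm, as the interface text tells. Its arguments: {"type":"object","properties":{"motion":{"type":"array","items":{"type":"array","items":{"type":"number"}}}},"required":["motion"]}

```bash
mkdir -p pics; cat > h.py <<'E'
import numpy as np, cv2, pickle
from cell import bot
def snap(name,tag):
    s=bot.snapshot(name); pickle.dump(s,open(f'pics/{tag}.pkl','wb'))
    cv2.imwrite(f'pics/{tag}.png',s['image'][:,:,::-1]); return s
def load(tag): return pickle.load(open(f'pics/{tag}.pkl','rb'))
def K(s): return np.array([[s['fx'],0,s['cx']],[0,s['fy'],s['cy']],[0,0,1.]])
def ray(s,u,v):
    p=cv2.undistortPoints(np.array([[[u,v]]],float),K(s),np.array(s['dist'],float))[0,0]
    return np.array([p[0],p[1],1.])
def world(s,u,v,z=None):
    R=np.array(s['R']);t=np.array(s['t']);r=ray(s,u,v)
    if z is not None:
        c=-R.T@t; d=R.T@r; return c+d*(z-c[2])/d[2]
    d=s['z_map'][int(round(v)),int(round(u))]
    return R.T@(r*d-t)
def cloud(s):
    h,w=s['z_map'].shape; vv,uu=np.mgrid[:h,:w]
    p=cv2.undistortPoints(np.stack([uu,vv],-1).reshape(-1,1,2).astype(float),K(s),np.array(s['dist'],float)).reshape(h,w,2)
    P=np.dstack([p,np.ones((h,w))])*s['z_map'][...,None]
    return (P-np.array(s['t']))@np.array(s['R'])
def tri(obs):
    A=np.zeros((3,3));b=np.zeros(3)
    for s,u,v in obs:
        R=np.array(s['R']);c=-R.T@np.array(s['t']);d=R.T@ray(s,u,v);d/=np.linalg.norm(d);M=np.eye(3)-np.outer(d,d);A+=M;b+=M@c
    return np.linalg.solve(A,b)
E
python3 - <<'E'
from h import *
a=snap('scene','s0');b=snap('top','t0')
for s in(a,b): print(-np.array(s['R']).T@np.array(s['t']),np.round(s['R'],2).tolist(),s['fx'])
print(bot.read_state())
E
```

```text
[-0.55667825 -0.81192788  1.11907189] [[0.59, -0.8, -0.02], [-0.5, -0.35, -0.79], [0.63, 0.48, -0.61]] 457.5008508594494
[0.4102753  0.00467374 1.43118712] [[-0.02, -1.0, 0.0], [-1.0, 0.02, -0.09], [0.09, -0.0, -1.0]] 435.29077225333947
{'t': 0.1, 'joints': array([-6.57772148e+01,  1.22203761e+01, -2.00360690e+00,  7.58315773e+01,
        1.29706553e-03,  9.00006495e+01]), 'joint_velocities': array([ 0.01333158, -0.07095255,  0.10854092, -0.0976642 , -0.00350642,
       -0.02950951]), 'effort': array([ 5.66424330e-05, -6.87246466e+01,  4.87807631e+01,  1.20870746e-02,
        1.93150942e-05, -9.86229935e-06]), 'eef_pos': array([ 0.20503384, -0.45571998,  0.25288685]), 'tcp_rot': array([-1.79944440e+02, -1.29643506e-03,  2.42221344e+01]), 'contact_force': array([ 0.52819203, -0.44388296,  0.55006347]), 'torque': array([-0.03723239,  0.01317659, -0.01799666]), 'finger_force': 0.0, 'opening': 1.0017859838697616}
```

View pics/s0.png

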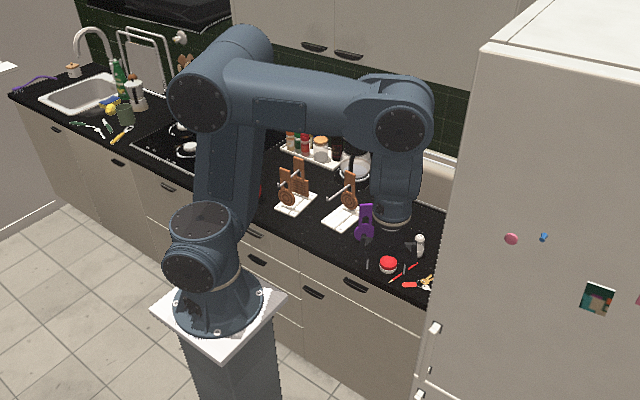

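View pics/t0.png

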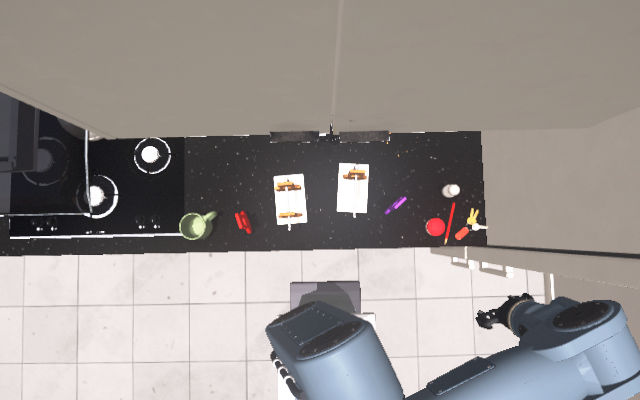

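The scene view shows two racks. The left one, at scene (295,195) / top (290,200), holds two trivets; the right one, at scene (345,205) / top (353,190), holds one. A purple look-alike stands at scene (365,222) and a red one lies at top (243,222). I'll check these in an enlarged crop.

```bash
python3 - <<'E'
from h import *
a=load('s0')['image'][:,:,::-1];b=load('t0')['image'][:,:,::-1]
ca=cv2.resize(a[145:245,260:393],(798,600),interpolation=cv2.INTER_CUBIC)
cv2.imwrite('pics/ca.png',ca)
cb=cv2.resize(b[155:240,262:375],(798,600),interpolation=cv2.INTER_CUBIC)
cv2.imwrite('pics/cb.png',cb)
E
```

```text
(no output)
```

View pics/ca.png

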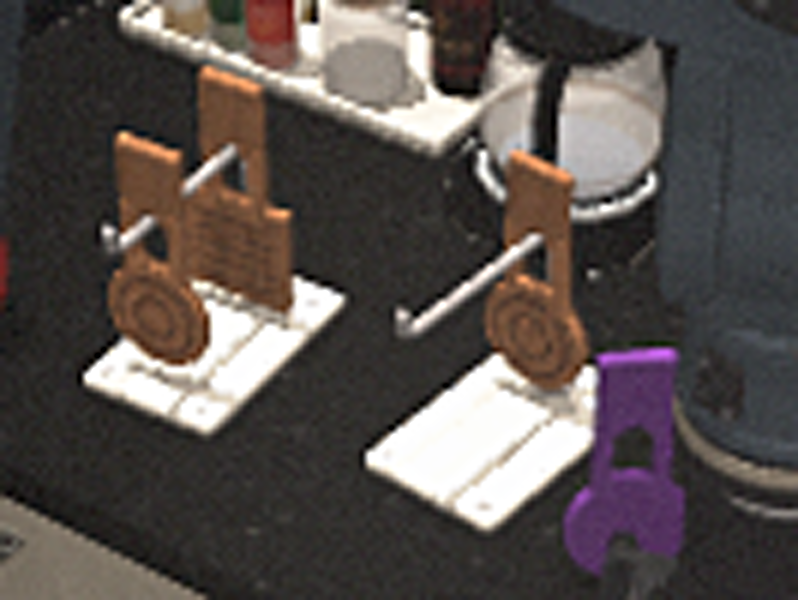

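View pics/cb.png

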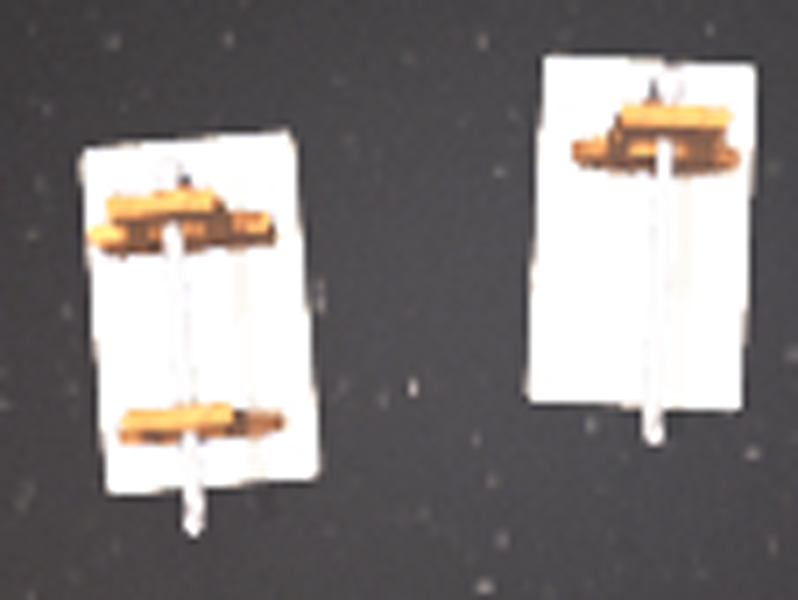

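The left rack holds the square trivet behind, at crop (215,160), and the target round one in front, with its tab at scene crop (150,190) and top crop (180,418). The right rack holds the round mate. The look-alikes are the purple trivet at scene (365,222) and the red one at top (243,222). The target is therefore the left front trivet, which is plain wood with a disc, and rack_round is on the right.

```bash
python3 - <<'E'
from h import *
a=load('s0');b=load('t0')
S=lambda x,y:((x+.5)/6-.5+260,(y+.5)/6-.5+145)
T=lambda x,y:((x+.5)/7.06-.5+262,(y+.5)/7.06-.5+155)
for n,s,t in(('L tip',(108,230),(194,530)),('R tip',(402,316),(653,440))):
    print(n,tri([(a,*S(*s)),(b,*T(*t))]).round(4), world(b,*T(*t),z=.16).round(4), world(a,*S(*s),z=.16).round(4))
for n,q in(('L',[(82,150),(293,132),(320,480),(107,493)]),('R',[(545,55),(757,65),(742,410),(527,402)])):
    c=np.array([world(b,*T(*p),z=.012) for p in q])
    d=(c[0]+c[1]-c[2]-c[3])/2; print(n,c.mean(0).round(4),'yaw',np.degrees(np.arctan2(d[1],d[0])).round(2),np.linalg.norm(d).round(4))
# tab top corners: left, right as seen in top; front edge
print('tabL',tri([(a,*S(118,135)),(b,*T(120,430))]).round(4),'tabR',tri([(a,*S(182,155)),(b,*T(233,428))]).round(4))
P=cloud(b)
for n,(x0,y0,x1,y1),lo in(('target tab',(110,380,300,450),.17),('square tab',(90,170,280,260),.17),('mate tab',(570,90,750,180),.17),('Lrail',(150,230,230,400),.125),('Rrail',(620,190,690,430),.125)):
    u0,v0=T(x0,y0);u1,v1=T(x1,y1)
    Q=P[int(v0):int(v1)+1,int(u0):int(u1)+1].reshape(-1,3);Q=Q[(Q[:,2]>lo)&(Q[:,2]<.25)]
    if len(Q)>3:
        m=Q.mean(0);e=np.linalg.svd((Q-m)[:,:2])[2][0]
        print(n,len(Q),m.round(4),'z',np.percentile(Q[:,2],[5,95]).round(3),'xr',Q[:,0].min().round(3),Q[:,0].max().round(3),'yr',Q[:,1].min().round(3),Q[:,1].max().round(3),'dir',np.degrees(np.arctan(e[1]/e[0])).round(1))
P=cloud(a)
for n,(x0,y0,x1,y1) in(('target tab',(120,140,180,240)),('mate tab',(510,155,570,260)),('square tab',(200,70,262,180))):
    u0,v0=S(x0,y0);u1,v1=S(x1,y1)
    Q=P[int(v0):int(v1)+1,int(u0):int(u1)+1].reshape(-1,3);Q=Q[(Q[:,2]>.155)&(Q[:,2]<.25)&(Q[:,0]<.8)]
    m=Q.mean(0);e=np.linalg.svd(Q-m)[2][2]
    print('scene',n,len(Q),m.round(4),Q[:,2].max().round(3),e.round(3),'yr',Q[:,1].min().round(3),Q[:,1].max().round(3))
E
```

```text
L tip [0.4269 0.1016 0.1585] [0.4269 0.1014 0.16  ] [0.4253 0.1003 0.16  ]
R tip [ 0.4599 -0.0898  0.1569] [ 0.4595 -0.0891  0.16  ] [ 0.457  -0.0925  0.16  ]
L [0.5291 0.1079 0.012 ] yaw 3.26 0.1612
R [ 0.5618 -0.0982  0.012 ] yaw -4.45 0.1619
tabL [0.4681 0.1269 0.1945] tabR [0.4689 0.0798 0.1976]
target tab 63 [0.4712 0.1042 0.1918] z [0.18  0.197] xr 0.466 0.477 yr 0.082 0.127 dir -86.8
square tab 66 [0.5578 0.1096 0.1918] z [0.176 0.197] xr 0.552 0.563 yr 0.088 0.131 dir -86.8
mate tab 70 [ 0.588  -0.1     0.1903] z [0.173 0.198] xr 0.583 0.593 yr -0.122 -0.077 dir 86.1
Lrail 73 [0.5208 0.1075 0.1439] z [0.137 0.15 ] xr 0.482 0.555 yr 0.09 0.121 dir 3.6
Rrail 95 [ 0.5149 -0.0936  0.144 ] z [0.139 0.151] xr 0.465 0.567 yr -0.1 -0.087 dir -4.5
scene target tab 108 [0.4671 0.103  0.1784] 0.198 [-0.998 -0.04   0.048] yr 0.08 0.128
scene mate tab 116 [ 0.5843 -0.1016  0.178 ] 0.198 [-0.994  0.103  0.029] yr -0.124 -0.075
scene square tab 108 [0.5553 0.1081 0.177 ] 0.198 [ 0.998  0.051 -0.023] yr 0.086 0.135
```

```bash
cat >> h.py <<'E'
from scipy.spatial.transform import Rotation as Ro
def plan(pos,yaw):
    s=bot.read_state();R=Ro.from_euler('xyz',s['tcp_rot'],degrees=True)
    d=R.inv().apply(np.array(pos)-s['eef_pos'])/.5
    r=(R.inv()*Ro.from_euler('xyz',[180,0,yaw],degrees=True)).as_rotvec(degrees=True)/360
    print(d.round(4),r.round(4))
E
python3 -c "
from h import *
plan([.472,.104,.253],93.3)"
```

```text
[ 9.462e-01 -8.018e-01  6.000e-04] [-1.000e-04 -1.000e-04 -1.919e-01]
```

Call:
arm_command(motion=[[0.946,-0.802,0,0,0,-0.192,-1],[0.946,-0.802,0,0,0,-0.192,-1],[0.946,-0.802,0,0,0,-0.192,-1],[0.946,-0.802,0,0,0,-0.192,-1],[0.946,-0.802,0,0,0,-0.192,-1],[0.946,-0.802,0,0,0,-0.192,-1],[0.946,-0.802,0,0,0,-0.192,-1],[0.946,-0.802,0,0,0,-0.192,-1],[0.946,-0.802,0,0,0,-0.192,-1],[0.946,-0.802,0,0,0,-0.192,-1]])

```text
t: 0.93
eef_pos: [0.3846, -0.0778, 0.2534]
tcp_rot: [180.0, 0.0, 93.7]
contact_force: [0.9, -1.5, 0.7]
opening: 0.999
finger_force: 0.0
```

```bash
python3 -c "
from h import *
plan([.472,.104,.253],93.3);print(bot.read_state()['joints'])"
```

```text
[0.3513 0.1981 0.0007] [0.     0.     0.0012]
[-1.14271277e+01 -4.69769646e-01 -1.62145897e+01  7.42421136e+01
 -2.15508880e-03  7.48352557e+01]
```

Call:
arm_command(motion=[[0.33,0.19,0,0,0,0,-1],[0.33,0.19,0,0,0,0,-1],[0.33,0.19,0,0,0,0,-1],[0.33,0.19,0,0,0,0,-1],[0.33,0.19,0,0,0,0,-1],[0.33,0.19,0,0,0,0,-1],[0.33,0.19,0,0,0,0,-1],[0.33,0.19,0,0,0,0,-1],[0.33,0.19,0,0,0,0,-1]])

```text
t: 1.68
eef_pos: [0.4693, 0.0896, 0.2533]
tcp_rot: [-180.0, 0.0, 93.3]
contact_force: [0.9, 0.1, 0.8]
opening: 0.997
finger_force: 0.0
```

```bash
python3 -c "
from h import *
plan([.472,.104,.178],93.3)
snap('top','t1');a=snap('scene','s1')
b=load('t1')
c1=cv2.resize(b['image'][150:245,255:380],(400,304));c2=cv2.resize(a['image'][125:245,250:400],(400,320))
cv2.imwrite('pics/c1.png',np.vstack([c1,c2])[:,:,::-1])"
```

```text
[0.0285 0.0072 0.1507] [-0.  0. -0.]
```

View pics/c1.png

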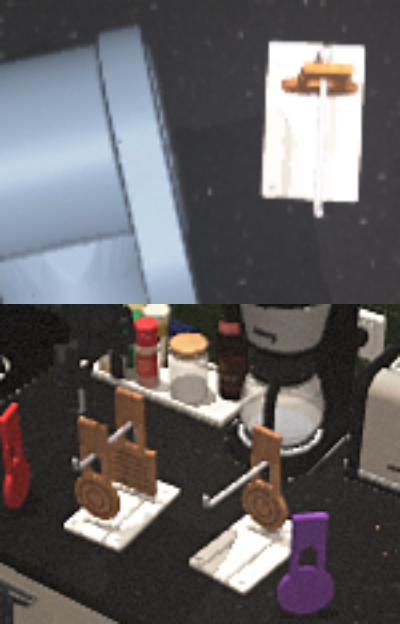

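The top view shows the arm covering the left rack. In the scene crop the target at (97,465) is undisturbed, with the square trivet behind it at (130,440). Next I descend, then grip.

Call:
arm_command(motion=[[0.029,0.007,0,0,0,0,-1],[0.029,0.007,0,0,0,0,-1],[0.029,0.007,0.03,0,0,0,-1],[0.029,0.007,0.06,0,0,0,-1],[0.029,0.007,0.09,0,0,0,-1],[0.029,0.007,0.12,0,0,0,-1],[0.029,0.007,0.146,0,0,0,-1],[0.029,0.007,0.146,0,0,0,-1],[0.029,0.007,0.146,0,0,0,-1]])

```text
t: 2.53
eef_pos: [0.4719, 0.1045, 0.1804]
tcp_rot: [-180.0, 0.0, 93.3]
contact_force: [-1.5, -0.1, 1.2]
opening: 1.002
finger_force: 0.0
```

```bash
python3 -c "
from h import *
plan([.472,.104,.180],93.3);print(bot.read_state()['contact_force'])"
```

```text
[-0.0009  0.0002  0.0008] [-0.0001  0.      0.    ]
[-1.46030973 -0.10822808  1.19015649]
```

Call:
arm_command(motion=[[0,0,0,0,0,0,0],[0,0,0,0,0,0,0.4],[0,0,0,0,0,0,0.7],[0,0,0,0,0,0,1],[0,0,0,0,0,0,1],[0,0,0,0,0,0,1],[0,0,0,0,0,0,1],[0,0,0,0,0,0,1],[0,0,0,0,0,0,1],[0,0,0,0,0,0,1]])

```text
t: 3.37
eef_pos: [0.4724, 0.1052, 0.1805]
tcp_rot: [180.0, -0.0, 93.3]
contact_force: [-0.3, -0.7, 4.4]
opening: 0.109
finger_force: 60.1
```

Call:
arm_command(motion=[[0,0,-0.012,0,0,0,1],[0,0,-0.024,0,0,0,1],[0,0,-0.036,0,0,0,1],[0,0,-0.046,0,0,0,1],[0,0,-0.046,0,0,0,1],[0,0,-0.046,0,0,0,1]])

```text
t: 3.87
eef_pos: [0.4725, 0.1052, 0.2036]
tcp_rot: [180.0, -0.0, 93.3]
contact_force: [0.9, -0.3, 0.1]
opening: 0.105
finger_force: 59.4
```

```bash
python3 -c "
from h import *
a=snap('scene','s2')
c2=cv2.resize(a['image'][145:245,260:360],(600,600),interpolation=cv2.INTER_CUBIC)
cv2.imwrite('pics/c2.png',c2[:,:,::-1])"
```

```text
(no output)
```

View pics/c2.png

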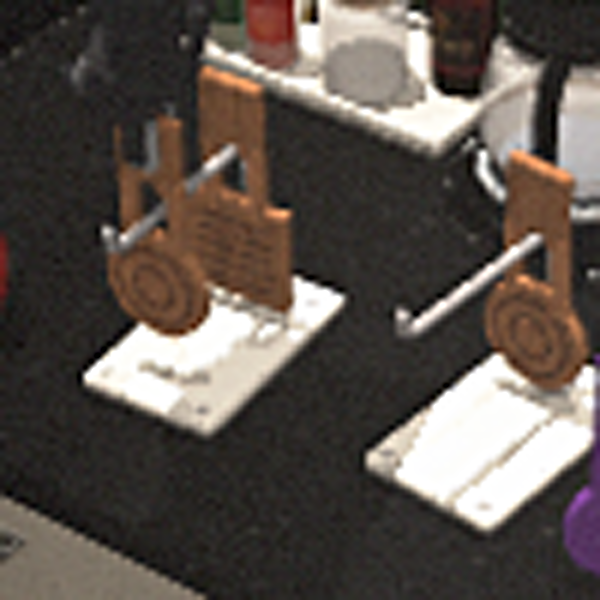

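The trivet is held upright with its disc at crop (158,285). It has come up about 23 mm, and the rail now runs low in the eye. I slide it out over the end stop.

Call:
arm_command(motion=[[0,-0.02,0,0,0,0,1],[0,-0.04,0,0,0,0,1],[0,-0.06,0,0,0,0,1],[0,-0.08,0,0,0,0,1],[0,-0.1,0,0,0,0,1],[0,-0.12,0,0,0,0,1],[0,-0.14,0,0,0,0,1],[0,-0.17,0,0,0,0,1],[0,-0.19,0,0,0,0,1],[0,-0.19,0,0,0,0,1]])

```text
t: 4.75
eef_pos: [0.3756, 0.0994, 0.2034]
tcp_rot: [-180.0, -0.0, 93.4]
contact_force: [0.7, 0.1, -0.8]
opening: 0.106
finger_force: 59.5
```

```bash
python3 - <<'E'
from h import *
a=snap('scene','s3')
c2=cv2.resize(a['image'][145:245,240:373],(798,600),interpolation=cv2.INTER_CUBIC)
cv2.imwrite('pics/c3.png',c2[:,:,::-1])
# trivet cloud
P=cloud(a);I=a['image'].astype(int)
m=(P[...,0]>.36)&(P[...,0]<.405)&(P[...,1]>.02)&(P[...,1]<.18)&(P[...,2]>.04)&(P[...,2]<.23)&(I[...,0]>I[...,2]+35)
Q=P[m];c=Q.mean(0);e=np.linalg.svd(Q-c)[2][2]
D=Q[Q[:,2]<.13]
print(len(Q),'n',e.round(3),'disc y',D[:,1].min().round(4),D[:,1].max().round(4),'z',Q[:,2].min().round(4),Q[:,2].max().round(4),'x',D[:,0].mean().round(4))
y=np.radians(-4.4);tip=np.array([.459,-.0905])
for k in(-.05,.04):
    p=tip+k*np.array([np.cos(y),np.sin(y)]);print(k);plan([*p,.2036],85.6)
print(bot.read_state()['eef_pos'])
E
```

```text
359 n [-0.998 -0.068  0.012] disc y 0.0594 0.1357 z 0.0531 0.2207 x 0.3714
-0.05
[-3.756e-01  4.270e-02 -1.000e-04] [ 0.0001 -0.      0.0216]
0.04
[-0.3999  0.221   0.    ] [ 0.0001 -0.      0.0216]
[0.37682676 0.09956611 0.2035752 ]
```

View pics/c3.png

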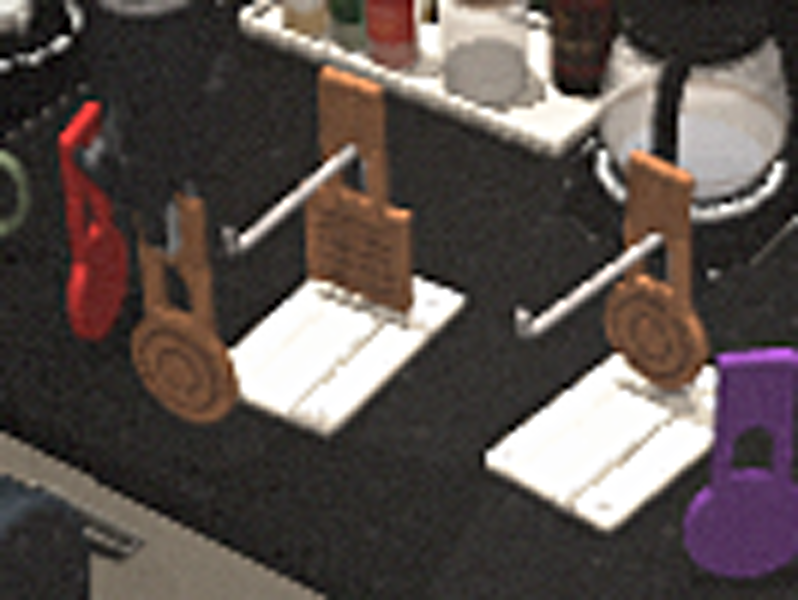

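The trivet hangs upright in the gripper, clear of rail 1, with its disc at crop (185,370). The square trivet and the mate are in place. Next I move in front of the right rail, whose tip is at (525,320).

Call:
arm_command(motion=[[-0.06,0.005,0,0,0,0.005,1],[-0.12,0.01,0,0,0,0.01,1],[-0.18,0.02,0,0,0,0.015,1],[-0.24,0.03,0,0,0,0.022,1],[-0.29,0.035,0,0,0,0.022,1],[-0.33,0.04,0,0,0,0.022,1],[-0.355,0.043,0,0,0,0.022,1],[-0.371,0.043,0,0,0,0.022,1],[-0.371,0.043,0,0,0,0.022,1],[-0.371,0.043,0,0,0,0.022,1]])

```text
t: 5.63
eef_pos: [0.4098, -0.0842, 0.2032]
tcp_rot: [-180.0, -0.0, 85.4]
contact_force: [-1.5, -0.1, -0.7]
opening: 0.114
finger_force: 59.5
```

```bash
python3 - <<'E'
from h import *
a=snap('scene','s4');b=snap('top','t4')
c1=cv2.resize(b['image'][155:240,300:400],(600,510),interpolation=cv2.INTER_CUBIC)
c2=cv2.resize(a['image'][165:245,300:400],(750,600),interpolation=cv2.INTER_CUBIC)
cv2.imwrite('pics/c4.png',c2[:,:,::-1]);cv2.imwrite('pics/c4t.png',c1[:,:,::-1])
P=cloud(a);I=a['image'].astype(int);st=bot.read_state();x=st['eef_pos'][0]
m=(abs(P[...,0]-x)<.025)&(P[...,1]>-.16)&(P[...,1]<-.02)&(P[...,2]>.04)&(P[...,2]<.23)&(I[...,0]>I[...,2]+35)
Q=P[m];c=Q.mean(0);e=np.linalg.svd(Q-c)[2][2]
D=Q[Q[:,2]<.13]
print(len(Q),'n',e.round(3),'disc y',D[:,1].min().round(4),D[:,1].max().round(4),'z',Q[:,2].min().round(4))
# grey rail pts of right rack, same camera
m=(P[...,0]>.44)&(P[...,0]<.56)&(P[...,1]>-.12)&(P[...,1]<-.06)&(P[...,2]>.125)&(P[...,2]<.17)&(abs(I[...,0]-I[...,2])<30)
Q=P[m];print('rail',len(Q),np.polyfit(Q[:,0],Q[:,1],1),np.polyval(np.polyfit(Q[:,0],Q[:,1],1),.459))
y=np.radians(-4.4);p=np.array([.459,-.0895])+.04*np.array([np.cos(y),np.sin(y)])+[.0,.0013];plan([*p,.2036],85.6);print(st['eef_pos'],st['tcp_rot'])
E
```

```text
376 n [-0.998  0.067  0.019] disc y -0.1242 -0.0478 z 0.0532
rail 57 [-0.07058756 -0.05918576] -0.09158545056850588
[-0.001   0.1789 -0.0006] [-0.     -0.     -0.0004]
[ 0.40974776 -0.08369209  0.2032943 ] [-1.79997187e+02 -1.03429447e-02  8.54632171e+01]
```

View pics/c4.png

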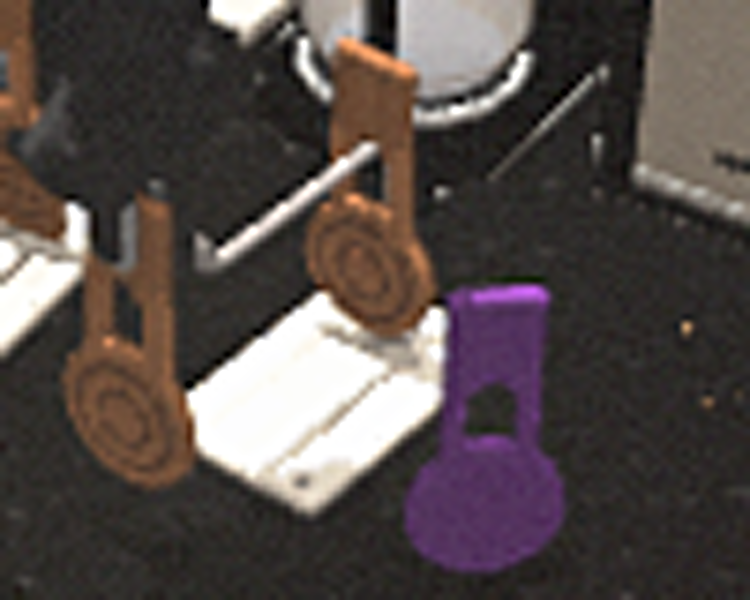

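The trivet is in front of the right rail: its eye is at crop (130,310) and the tip at (205,250). It is aligned sideways to about 1 mm. Now I thread it on.

Call:
arm_command(motion=[[-0.001,0.018,0.003,0,0,0,1],[-0.001,0.036,0.003,0,0,0,1],[-0.001,0.054,0.003,0,0,0,1],[-0.001,0.072,0.003,0,0,0,1],[-0.001,0.09,0.003,0,0,0,1],[-0.001,0.108,0.003,0,0,0,1],[-0.001,0.126,0.003,0,0,0,1],[-0.001,0.15,0.003,0,0,0,1],[-0.001,0.179,0.003,0,0,0,1],[-0.001,0.179,0.003,0,0,0,1]])

```text
t: 6.57
eef_pos: [0.5012, -0.0922, 0.2015]
tcp_rot: [180.0, 0.0, 85.4]
contact_force: [0.4, -0.1, -0.3]
opening: 0.114
finger_force: 59.5
```

```bash
python3 - <<'E'
from h import *
a=snap('scene','s5');st=bot.read_state();x=st['eef_pos'][0];P=cloud(a);I=a['image'].astype(int)
m=(abs(P[...,0]-x)<.025)&(P[...,1]>-.16)&(P[...,1]<-.02)&(P[...,2]>.04)&(P[...,2]<.23)&(I[...,0]>I[...,2]+35)
Q=P[m];D=Q[Q[:,2]<.13];c=Q.mean(0);e=np.linalg.svd(Q-c)[2][2]
print(len(Q),e.round(3),'disc y',D[:,1].min().round(4),D[:,1].max().round(4),'z',Q[:,2].min().round(4),st['eef_pos'],st['contact_force'])
plan([*st['eef_pos'][:2],.1805],85.5)
E
```

```text
350 [-0.998  0.056  0.009] disc y -0.131 -0.055 z 0.0492 [ 0.49993814 -0.09207579  0.2014102 ] [-0.22764905 -0.42640447 -0.51055316]
[-0.      0.      0.0418] [-0.0001 -0.     -0.0002]
```

Call:
arm_command(motion=[[0,0,0.01,0,0,0,1],[0,0,0.02,0,0,0,1],[0,0,0.03,0,0,0,1],[0,0,0.036,0,0,0,1],[0,0,0.04,0,0,0,1],[0,0,0.04,0,0,0,1],[0,0,0.04,0,0,0,1]])

```text
t: 7.2
eef_pos: [0.4988, -0.092, 0.1819]
tcp_rot: [180.0, -0.0, 85.4]
contact_force: [0.5, -0.0, -0.5]
opening: 0.104
finger_force: 59.5
```

Call:
arm_command(motion=[[0,0,0.001,0,0,0,1],[0,0,0.002,0,0,0,1],[0,0,0.002,0,0,0,0.75],[0,0,0.002,0,0,0,0.65],[0,0,0.002,0,0,0,0.5],[0,0,0.002,0,0,0,0.3],[0,0,0.002,0,0,0,0.1],[0,0,0.002,0,0,0,0.1],[0,0,0.002,0,0,0,0.1],[0,0,0.002,0,0,0,0.1]])

```text
t: 8.03
eef_pos: [0.4989, -0.092, 0.1808]
tcp_rot: [180.0, -0.0, 85.4]
contact_force: [-0.1, -0.9, 0.4]
opening: 0.446
finger_force: 0.0
```

Call:
arm_command(motion=[[0,0,-0.02,0,0,0,0.1],[0,0,-0.04,0,0,0,0.1],[0,0,-0.06,0,0,0,0.1],[0,0,-0.09,0,0,0,0.1],[0,0,-0.12,0,0,0,0.1],[0,0,-0.15,0,0,0,0.1],[0,0,-0.15,0,0,0,0.1],[0,0,-0.15,0,0,0,0.1]])

```text
t: 8.7
eef_pos: [0.4995, -0.0921, 0.2571]
tcp_rot: [179.9, 0.0, 85.4]
contact_force: [-0.6, 0.4, -0.1]
opening: 0.453
finger_force: 0.0
```

```bash
python3 - <<'E'
from h import *
a=snap('scene','s6');P=cloud(a);I=a['image'].astype(int)
c2=cv2.resize(a['image'][145:245,260:393],(798,600),interpolation=cv2.INTER_CUBIC)
cv2.imwrite('pics/c6.png',c2[:,:,::-1])
m=(abs(P[...,0]-.5)<.035)&(P[...,1]>-.16)&(P[...,1]<-.02)&(P[...,2]>.02)&(P[...,2]<.23)&(I[...,0]>I[...,2]+35)
Q=P[m];D=Q[Q[:,2]<.11];c=Q.mean(0);e=np.linalg.svd(Q-c)[2][2]
print(len(Q),e.round(3),c.round(4),'disc y',D[:,1].min().round(4),D[:,1].max().round(4),'z',Q[:,2].min().round(4),Q[:,2].max().round(4),bot.read_state()['contact_force'])
E
```

```text
438 [-0.998  0.07   0.005] [ 0.495  -0.0963  0.1121] disc y -0.1307 -0.0553 z 0.0283 0.1967 [-0.8685859 -0.3696942 -0.0640851]
```

View pics/c6.png

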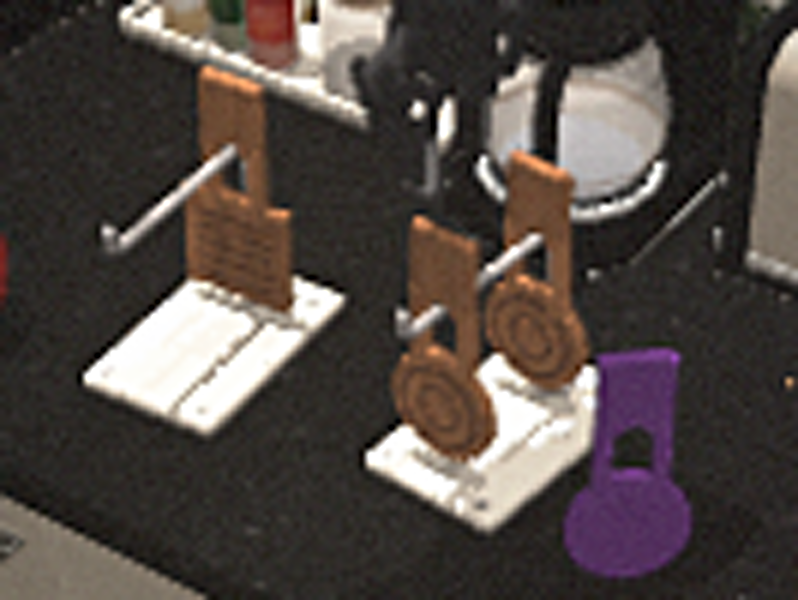

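The trivet hangs upright on the right rail at crop (440,335), about 40 mm inside the tip at (402,320). The gripper is clear above it. The square trivet and the mate are still hanging, so I let it settle for a moment and hand in.

Call:
arm_command(motion=[[0,0,-0.02,0,0,0,0.1],[0,0,-0.02,0,0,0,0.1],[0,0,-0.02,0,0,0,0.1],[0,0,-0.02,0,0,0,0.1],[0,0,-0.02,0,0,0,0.1],[0,0,-0.02,0,0,0,0.1]])

```text
t: 9.25
eef_pos: [0.4988, -0.092, 0.2655]
tcp_rot: [-180.0, -0.0, 85.4]
contact_force: [0.4, -0.3, -0.2]
opening: 0.448
finger_force: 0.0
```

```bash
python3 -c "
from cell import bot
print(bot.finish_job())"
```

```text
the job is handed in; nothing more can be done
None
```

The round trivet now hangs upright on rack_round's rail, about 40 mm inside the end stop; the other two trivets still hang on their rails, and the job is handed in (no verdict was returned).

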